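# Close the UV exposure unit over a coated wafer

## Robot

A 6-joint arm with a two-finger parallel gripper is mounted at the origin on the work surface. World frame = base frame: x ahead of the robot, y to its left, z up, the work surface at z = 0. Lengths are in mm, angles in degrees, forces in N, time in s.
With the tool pointing down it reaches from about 300 to 850 mm from the base axis. Payload 4.2 kg.
Tool frame: the origin (TCP) lies midway between the tips of the shut fingers; the grasp point (between the pads) lies 19 mm behind it (env.grasp_offset is the distance from the TCP to the grasp point, in mm); z points along the fingers, y is the line along which they close (so a half turn about z gives the same grasp; the last joint's range is limited). The gripper opens to 91 mm and grips with 3 to 60 N. Pads are 32 mm wide; open, the fingers measure 118 mm over their backs; the gripper's body (76 mm by 178 mm) begins 60 mm behind the grasp point.
Start: joints at [-69.442, 18.312, 89.639, -0, 72.044, -1.146], TCP at [212.643, -534.253, 213.976] pointing down, gripper open.
Joint ranges: [-177.97, 177.97], [-48.28, 115.42], [12.27, 149.76], [-77.06, 257.06], [2.81, 150.46], [-146.56, 146.56]. Speed limits (degrees/s): [147.25, 147.25, 180, 180, 180, 180].

## Interface

Orientations are given as [roll, pitch, yaw] about the fixed x, y, z axes, in that order (R = Rz(yaw) Ry(pitch) Rx(roll)).
In Python, from workcell import env, optics gives the robot as it stands. The module is installed in compiled form; this text tells all that it offers.
- The arm moves only by the tool send_rows, never from a script. Its argument "targets" is a list that holds one entry, the list of rows, each a list of 7 numbers: the turn, a rotation vector about the world's x, y, z scaled (see below), then the shift along the world's x, y, z scaled (see below), then the closure, from -1 (fully open) to 1 (shut). In form: [[[rx, ry, rz, x, y, z, gripper], ...]]. A call has 1 to 12 rows; each row shifts and turns the commanded pose from where the row before left it; what a row does not reach is not made up. The controller multiplies each number of a shift by 0.2 m and each number of a turn by pi/2 rad. A row lasts 1/10 s, in which the tool goes at most 50 mm and 8.59 degrees, less where a joint would pass 70% of its speed; a pose out of reach is approached as far as the arm can. A call with a number of a shift or a turn outside -1 to 1 is refused whole. A call with a gripper value outside its range is refused whole. The fingers move at their own pace and stop on an object; "grip_force" is the grip in N (left out, the last holds). Time passes only in rows, so rows that do not move let the fingers close. It gives the time, the measured TCP pose, the force, the opening and the grip force at its end, in the units of the state.
- env.state(): the state, without advancing time (a new reading comes with each control period).
- optics.grab_frame(name): name is "scene" or "top" or "wrist"; returns (picture, depth): 384x512x3 uint8, red, green, blue; 384x512 float32, mm along the optical axis (not along the pixel's ray), 0 where there is no reading.
- optics.camera_info(name): a dict with "camera_matrix" (3x3 intrinsics, pixels), "k1" (the pictures are not rectified: a ray, as slopes to the right and down, at radius r is drawn at 1 + k1 r^2 times it, then the intrinsics apply), "R" (3x3) and "t" (3): a world point X has camera coordinates R X + t; the wrist camera has in their place "mount" (4x4, takes a point from camera to tool coordinates, whose origin is the TCP and whose axes are the flange's). Camera axes: x right, y down, z forward; pixel columns grow to the right and rows downward; lengths in mm; the calibration is good to about 2 mm. A picture is of the moment at which its call begins: read the wrist's pose just before it. camera_info takes no time and is no camera call.
- env.job_done(): hands the job in; it is judged then, once.
Trained networks look in the newest picture that a camera, given by its name, has taken for a name from the list of things; names that differ only in an ending like _2 or _b are one class to them, and where a whole thing is asked for, a point or a joint stands for the part that bears it (a point fixed in the world has none). Each returns a list of dicts, best first, with "conf" (0 to 1); they miss things now and then, are a little off and sometimes report something else, mostly with a low value. They report only what shows in the picture. A call takes as long as a camera call.
- optics.silhouettes(camera, name): "mask" (384x512 bool, what is visible of it) and "at" ([column, row] in pixels, amid what is visible of it).
- optics.place_of(camera, name): "at" ([column, row] in pixels: a listed point, or the origin of a listed thing).
The state is a dict: "time_s": time; "qpos": joint angles; "qvel": joint speeds; "effort": joint torques, N m; "ee_pos": TCP position; "ee_rot": TCP orientation; "force": force on the tool from outside, world axes, zero at the start; "torque": the same for the moment, N m; "gripper_width": finger opening in mm; "gripper_force": force on a finger pad.
Only numpy, scipy, OpenCV 4.12 (cv2) and the standard library are available. Lean on these libraries where they do the work, as an engineer would, in place of code of your own. Each camera call takes 0.05 s, during which the arm holds its last target. There are 200 camera calls.

## Task

Get the UV exposure unit ready to expose the coated wafer: push the upright mask frame down with the fingers until it lies flat on the bed over the wafer, then push the open cover over and fully shut on top of it. Work from the outside of the frame and of the cover and ease each one down without letting it slam; grip nothing, keep off the mask glass, and leave the wafer and the other things on the bench where they are.

Things in the scene. Friction and masses are not known exactly. Their poses are not given: they have to be found in the camera images.
- exposure_unit: UV exposure unit fixed to the bench: white box 250 mm (its x) by 240 mm (its y) by 80 mm high, black bed 3 mm thick on top, control panel on its -x face. Origin at the centre of its underside, on the bench; z up. The mask frame is hinged along its right (-y) side, the cover along its left (+y) side; both hinge lines run along its x.
- mask_frame (a joint): angle (rad) of the mask frame: 0 = folded down flat on the bed, 1.57 = upright; starts between 1.40 and 1.75. Stiff friction hinge (about 0.4 N m): it stays where it is left, so push it all the way down, with about 3 to 5 N at the free edge. Its outer face looks away from the cover (to the unit's -y) when upright and up when down.
- mask_frame_hinge (a point): middle of the mask frame's hinge line: 100 mm to the -y side of the unit's centre, 90 mm above the bench. Its axes turn with the frame: x along the hinge, y from the hinge to the free edge, z out of the outer face. Folded down, the outer face lies 97 mm above the bench.
- mask_frame_edge (a point): middle of the mask frame's free edge, on the outer face: 175 mm from the hinge line, 7 mm out from it; axes as at the hinge. The frame is a bare aluminium plate 6 mm thick, 180 mm along the hinge, with a window 110 mm square in its middle; the bare metal bar between window and free edge is 35 mm wide, the bars at the two sides too.
- mask_glass_center (a point): middle of the mask glass, on its outer face: a tinted photomask plate with brown chrome lines, 127 mm square, 3 mm thick, behind the frame's window (30 to 140 mm from the hinge), sunk 6 mm below the frame's outer face. Moves with the frame; not to be touched. Behind it, round the frame's inner face, sits a black rubber seal 8 mm thick, 5 mm in from the plate's edges: touching it means the frame is gripped or handled from behind.
- cover (a joint): angle (rad) of the cover: 0 = fully shut, 1.57 = upright; starts between 1.70 and 2.00, leaning back to the unit's +y side. Stiff friction hinge (about 1.45 N m): it stays where it is left, so push it all the way down, with about 3 to 10 N near the free edge. Its outer face (grey inlay, black slots, yellow triangle) looks to the unit's +y side when open and up when shut.
- cover_hinge (a point): middle of the cover's hinge line: 120 mm to the +y side of the unit's centre, 85 mm above the bench. Its axes turn with the cover: x along the hinge, -y from the hinge to the free edge, z towards the outer face. Shut, the cover's top face lies 132 mm above the bench.
- cover_edge (a point): middle of the cover's free edge at the outer face: 240 mm from the hinge along the cover's -y, 47 mm out along its z. The cover is a pale grey steel tray 250 mm along the hinge, 240 mm from hinge to free edge, 47 mm deep.
- cover_panel (a point): middle of the white panel with violet lamps inside the cover; with the black foam lining round it, set 7 mm back from the cover's rim, it is not to be touched.
- wafer: resist-coated wafer, dark pink disc 100 mm across and 3 mm thick, lying loose on the bed under the place where the frame's window comes down (2 mm clear of the glass). Origin at the centre of its underside.
- beaker: empty glass beaker, 68 mm across, 85 mm tall. Loose bystander, to be left alone. Origin at the centre of its underside.
- vial: small amber vial with white cap, 30 mm across, 62 mm tall. Loose bystander, to be left alone. Origin at the centre of its underside.
- tweezers: steel wafer tweezers lying flat, 125 mm long, 8 mm high. Loose bystander, to be left alone. Origin at the centre of its underside.
- wafer_case: flat round single-wafer case, 112 mm across, 18 mm high. Loose bystander, to be left alone. Origin at the centre of its underside.
- wash_bottle: white squeeze bottle with a red cap and bent spout, 60 mm across, 172 mm tall. Loose bystander, to be left alone. Origin at the centre of its underside.

How it is judged:
By the outcome, as a careful person would: the job done as asked, in the order asked, and still so for the second after the job is handed in, with the robot touching nothing.
It also fails if it takes over 66 s, if anything falls off the work surface, if the arm or the gripper's body presses on something with over 40 N, if the wrist force passes 120 N, or if a joint passes its speed limit or range.

## Working session

There is one attempt and no reset: what is moved stays moved. The work goes in short steps, Python scripts to look and compute and a tool call to move; the robot and the scene stay as the last step left them, time stands still between calls to the robot, and variables do not carry over. Pictures are saved under pics/ and viewed, at most 10 in all, crops included, and the job is handed in when it is done.

Besides the shell and the picture viewer there is one more tool, called after "Call:" as a command line: name --argument value ..., lists and objects as JSON in quotes. send_rows: Moves the arm, as the interface text tells. Its arguments: {"type":"object","properties":{"targets":{"type":"array"},"grip_force":{"type":"number"}},"required":["targets"]}

```bash
mkdir -p pics; cat > h.py <<'E'
import numpy as np, cv2
from workcell import env, optics
def ray2world(cam,px,depth):
    ci=optics.camera_info(cam);K=np.array(ci['camera_matrix']);k1=ci['k1']
    px=np.atleast_2d(px).astype(float);d=np.atleast_1d(depth)
    s=cv2.undistortPoints(px[:,None],K,np.array([k1,0,0,0.]))[:,0]
    c=np.c_[s*d[:,None],d]
    return (c-np.array(ci['t']))@np.array(ci['R'])
def dat(dep,at,r=2):
    u,v=np.round(at).astype(int);w=dep[max(v-r,0):v+r+1,max(u-r,0):u+r+1];w=w[w>0]
    return np.median(w) if len(w) else 0
E
python3 - <<'E'
from h import *
for cam in ['scene','top']:
    im,d=optics.grab_frame(cam);cv2.imwrite(f'pics/{cam}0.png',im[:,:,::-1]);np.save(f'{cam}0.npy',d)
    for n in ['exposure_unit','mask_frame_hinge','mask_frame_edge','cover_hinge','cover_edge','wafer','beaker','vial','tweezers','wafer_case','wash_bottle']:
        r=optics.place_of(cam,n)
        for q in r[:1]:
            dd=dat(d,q['at']);print(cam,n,round(q['conf'],2),np.round(q['at']),np.round(ray2world(cam,[q['at']],dd)[0]) )
E
```

```text
scene exposure_unit 0.59 [164. 272.] [ 701. -244.   42.]
scene mask_frame_hinge 0.62 [214. 199.] [ 659. -107.  168.]
scene mask_frame_edge 0.69 [196. 139.] [196. -21.   9.]
scene cover_hinge 0.95 [306. 191.] [622. 131.  82.]
scene cover_edge 0.57 [345. 102.] [633. 206. 318.]
scene wafer 0.98 [250. 198.] [595.  -2.  85.]
scene beaker 0.89 [155. 240.] [ 686. -247.  128.]
scene vial 0.56 [177. 201.] [ 466. -153.   22.]
scene tweezers 0.42 [354. 183.] [561. 311.   5.]
scene wafer_case 0.71 [385. 222.] [734. 293.  18.]
scene wash_bottle 0.92 [165. 274.] [ 701. -242.   36.]
top exposure_unit 0.71 [265. 191.] [570.  26.  88.]
top mask_frame_hinge 0.93 [301. 188.] [578. -78. 114.]
top mask_frame_edge 0.92 [322. 182.] [ 614. -158.   -0.]
top cover_hinge 0.83 [230. 177.] [613. 129.  82.]
top cover_edge 0.8 [183. 153.] [698. 285.  20.]
top wafer 0.83 [273. 187.] [583.   2.  87.]
top beaker 0.78 [345. 203.] [ 550. -228.    5.]
top vial 0.66 [320. 230.] [ 462. -139.   60.]
top tweezers 0.62 [174. 195.] [528. 237. 314.]
top wafer_case 0.9 [178. 147.] [716. 303.  19.]
top wash_bottle 0.8 [346. 165.] [ 653. -214.   84.]
```

View pics/scene0.png

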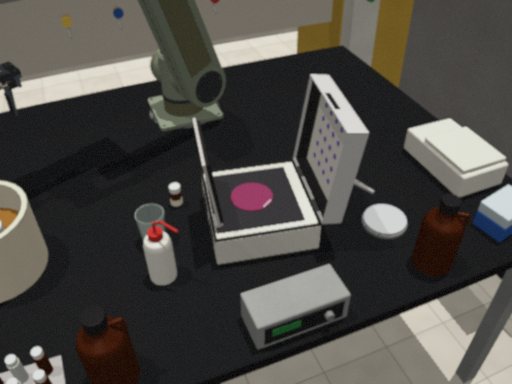

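View pics/top0.png

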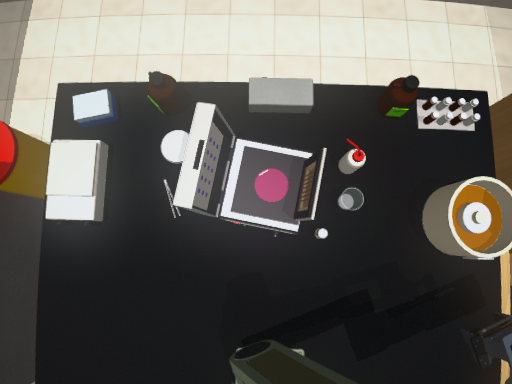

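The scene view shows the mask frame upright at columns 195–220 and the leaning cover at 300–365. In the top view the unit is turned slightly about (265,185), with the beaker (350,199), bottle (352,160) and vial (321,233) on the frame's outer side. Next I'll fit the poses.

```bash
cat > fit.py <<'E'
from h import *
from scipy.optimize import least_squares
def cloud(cam,d):
    v,u=np.mgrid[0:384,0:512];m=d>0
    return ray2world(cam,np.c_[u[m],v[m]],d[m]),m
E
python3 - <<'E'
from fit import *
P={}
for cam in ['top','scene']:
    d=np.load(cam+'0.npy');p,m=cloud(cam,d);P[cam]=p
    im=cv2.imread(f'pics/{cam}0.png')[m]
    s=(abs(p[:,0]-590)<200)&(abs(p[:,1])<190)&(p[:,2]>74)&(p[:,2]<90)
    q=p[s].astype(np.float32);print(cam,s.sum(),cv2.minAreaRect(q[:,:2]),np.median(q[:,2]))
    for n in ['mask_frame','cover','exposure_unit','beaker','vial','wash_bottle','wafer_case','tweezers','wafer']:
        r=optics.silhouettes(cam,n)
        if r:
            mk=r[0]['mask'];k=cv2.erode(mk.astype(np.uint8),np.ones((3,3)))[m]>0
            a=p[k] if k.sum()>5 else p[mk[m]]
            np.save(f'{cam}_{n}.npy',a)
            print(cam,n,round(r[0]['conf'],2),len(a),np.round(np.percentile(a,[3,50,97],axis=0)).tolist())
E
```

```text
Traceback (most recent call last):
cv2.error: OpenCV(4.12.0) /io/opencv/modules/imgproc/src/convhull.cpp:143: error: (-215:Assertion failed) total >= 0 && (depth == CV_32F || depth == CV_32S) in function 'convexHull'
```

```bash

python3 - <<'E'
from fit import *
for cam in ['top','scene']:
    d=np.load(cam+'0.npy');p,m=cloud(cam,d)
    s=(abs(p[:,0]-590)<200)&(abs(p[:,1])<190)&(p[:,2]>76)&(p[:,2]<88)
    q=np.ascontiguousarray(p[s],dtype=np.float32);print(cam,s.sum(),cv2.minAreaRect(np.ascontiguousarray(q[:,:2])),np.median(q[:,2]))
    for n in ['mask_frame','cover','exposure_unit','beaker','vial','wash_bottle','wafer_case','tweezers','wafer']:
        r=optics.silhouettes(cam,n)
        if r:
            mk=r[0]['mask'];k=cv2.erode(mk.astype(np.uint8),np.ones((3,3)))[m]>0
            a=p[k] if k.sum()>5 else p[mk[m]]
            np.save(f'{cam}_{n}.npy',a)
            print(cam,n,round(r[0]['conf'],2),len(a),np.round(np.percentile(a,[3,50,97],axis=0)).tolist())
E
```

```text
top 6042 ((596.677001953125, 37.61628723144531), (275.8735656738281, 250.59559631347656), 79.70092010498047) 83.522354
top mask_frame 0.64 1163 [[490.0, -110.0, 114.0], [571.0, -89.0, 205.0], [649.0, -66.0, 264.0]]
top cover 0.91 4319 [[506.0, 137.0, 89.0], [625.0, 181.0, 214.0], [738.0, 221.0, 324.0]]
top exposure_unit 0.77 10902 [[478.0, -97.0, 79.0], [601.0, 103.0, 90.0], [734.0, 211.0, 323.0]]
top beaker 0.87 396 [[528.0, -261.0, 2.0], [557.0, -243.0, 31.0], [582.0, -199.0, 84.0]]
top wash_bottle 0.66 385 [[643.0, -253.0, 33.0], [661.0, -226.0, 117.0], [689.0, -209.0, 161.0]]
top wafer_case 0.96 581 [[674.0, 284.0, 15.0], [722.0, 314.0, 19.0], [766.0, 349.0, 23.0]]
top tweezers 0.46 1115 [[490.0, -109.0, 114.0], [568.0, -89.0, 208.0], [645.0, -67.0, 264.0]]
top wafer 0.74 717 [[551.0, -33.0, 83.0], [589.0, 5.0, 87.0], [628.0, 45.0, 91.0]]
scene 6957 ((597.2139892578125, 38.73091125488281), (286.79779052734375, 255.08438110351562), 79.70105743408203) 82.8592
scene mask_frame 0.94 482 [[514.0, -121.0, 112.0], [655.0, -108.0, 247.0], [662.0, -92.0, 264.0]]
scene cover 0.77 6597 [[502.0, 129.0, 89.0], [630.0, 176.0, 208.0], [748.0, 208.0, 322.0]]
scene exposure_unit 0.69 15229 [[495.0, -110.0, 29.0], [653.0, 107.0, 86.0], [747.0, 203.0, 320.0]]
scene beaker 0.91 474 [[522.0, -263.0, 39.0], [530.0, -239.0, 67.0], [584.0, -209.0, 86.0]]
scene vial 0.67 194 [[448.0, -165.0, 12.0], [462.0, -155.0, 39.0], [468.0, -143.0, 63.0]]
scene wash_bottle 0.92 1343 [[670.0, -270.0, 10.0], [694.0, -245.0, 87.0], [702.0, -220.0, 141.0]]
scene wafer_case 0.65 1058 [[683.0, 251.0, 8.0], [730.0, 296.0, 17.0], [772.0, 342.0, 21.0]]
scene tweezers 0.73 6662 [[502.0, 129.0, 89.0], [630.0, 177.0, 208.0], [748.0, 209.0, 322.0]]
scene wafer 0.95 758 [[553.0, -38.0, 82.0], [592.0, 2.0, 85.0], [631.0, 42.0, 88.0]]
```

```bash

python3 - <<'E'
from fit import *
a=np.radians(-10.3);ux=np.array([np.cos(a),np.sin(a)]);uy=np.array([-np.sin(a),np.cos(a)]);C=np.array([593,18])
print(env.state()['ee_pos'],env.state()['ee_rot'],optics.camera_info('wrist').get('mount'))
for cam in ['top','scene']:
    d=np.load(cam+'0.npy');p,m=cloud(cam,d)
    L=np.c_[(p[:,:2]-C)@ux,(p[:,:2]-C)@uy,p[:,2]]
    e=L[(abs(L[:,2]-82)<4)&(abs(L[:,0])<160)&(abs(L[:,1])<150)]
    s=e[abs(e[:,1])<60];print(cam,'x ext',np.percentile(s[:,0],[.5,99.5]))
    b=[np.percentile(s[abs(s[:,1]-y)<8][:,0],[1,99]) for y in(-50,0,50)];print(np.round(b,1).tolist())
    s=e[abs(e[:,0])>100];print('ymin',np.percentile(s[:,1],[.5,2]))
    f=L[(L[:,2]>130)&(abs(L[:,0])<100)&(L[:,1]<-50)&(L[:,1]>-170)]
    for z in range(140,280,20):
        g=f[abs(f[:,2]-z)<8]
        if len(g)>5: print('fr z',z,len(g),np.round(np.percentile(g[:,:2],[3,50,97],axis=0)).tolist())
    print('ztop',np.percentile(f[:,2],99))
    f=L[(L[:,2]>100)&(abs(L[:,0])<140)&(L[:,1]>60)&(L[:,1]<300)]
    for z in range(110,350,30):
        g=f[abs(f[:,2]-z)<8]
        if len(g)>5: print('cov z',z,len(g),np.round(np.percentile(g[:,:2],[2,50,98],axis=0)).tolist())
    print('ztop',np.percentile(f[:,2],99.5))
    # neighbours
    for n in ['tw','case']:
        pass
    lo=L[(L[:,2]>4)&(L[:,2]<14)&(L[:,1]>130)&(L[:,1]<330)&(abs(L[:,0])<200)]
    print('low',np.round(np.percentile(lo,[3,50,97],axis=0)).tolist())
    fl=L[(abs(L[:,0])<250)&(L[:,1]<-130)&(L[:,1]>-300)&(L[:,2]>30)&(L[:,2]<230)]
    for x in range(-230,250,30):
        g=fl[abs(fl[:,0]-x)<15]
        if len(g)>5: print('nb x',x,len(g),np.round(g.min(0)),np.round(g.max(0)))
E
```

```text
[ 212.63946571 -534.25444844  213.98610845] [1.7999347e+02 7.0245562e-04 2.1705700e+01] [[-2.01838455e-04 -9.70683041e-01 -2.40363046e-01  6.60156357e+01]
 [ 9.99998025e-01 -6.71187747e-04  1.87080549e-03  5.55961805e-01]
 [-1.97728789e-03 -2.40362194e-01  9.70681259e-01 -1.71426014e+02]
 [ 0.00000000e+00  0.00000000e+00  0.00000000e+00  1.00000000e+00]]
top x ext [-123.66335051  123.61606727]
[[-121.7, 122.3], [-122.1, 122.7], [-122.1, 119.9]]
ymin [-116.17274501 -111.12680725]
fr z 140 77 [[-85.0, -104.0], [-11.0, -102.0], [77.0, -96.0]]
fr z 160 85 [[-85.0, -106.0], [-1.0, -104.0], [78.0, -99.0]]
fr z 180 96 [[-88.0, -110.0], [-3.0, -107.0], [82.0, -102.0]]
fr z 200 99 [[-88.0, -113.0], [-5.0, -109.0], [76.0, -104.0]]
fr z 220 77 [[-88.0, -115.0], [-4.0, -111.0], [82.0, -106.0]]
fr z 240 65 [[-87.0, -118.0], [-13.0, -110.0], [82.0, -108.0]]
fr z 260 495 [[-83.0, -126.0], [-2.0, -119.0], [81.0, -111.0]]
ztop 266.0620596375648
cov z 110 153 [[-123.0, 128.0], [19.0, 160.0], [122.0, 162.0]]
cov z 140 183 [[-123.0, 131.0], [10.0, 164.0], [123.0, 166.0]]
cov z 170 199 [[-123.0, 136.0], 
[... 1705 characters left out ...]
ov z 260 429 [[-122.0, 144.0], [1.0, 176.0], [128.0, 185.0]]
cov z 290 204 [[-124.0, 147.0], [125.0, 164.0], [128.0, 191.0]]
cov z 320 1266 [[-120.0, 152.0], [23.0, 172.0], [126.0, 195.0]]
ztop 323.3318782003899
low [[-83.0, 185.0, 4.0], [107.0, 281.0, 8.0], [134.0, 324.0, 14.0]]
nb x -110 142 [-123. -208.   30.] [ -95. -180.   65.]
nb x -80 22 [ -95. -200.   30.] [ -91. -187.   64.]
nb x -20 392 [ -28. -289.   32.] [  -5. -228.   88.]
nb x 10 85 [  -5. -291.   31.] [  25. -224.   89.]
nb x 40 164 [  25. -285.   34.] [  43. -230.   88.]
nb x 100 22 [ 103. -263.  113.] [ 115. -223.  140.]
nb x 130 665 [ 115. -273.   30.] [ 145. -211.  176.]
nb x 160 629 [ 145. -265.   30.] [ 160. -196.  171.]
```

Call:
send_rows --targets '[[[0, 0, 0.092, 0.12, 0.14, 0.07, 1], [0, 0, 0.092, 0.145, 0.158, 0.06, 1], [0, 0, 0.092, 0.145, 0.158, 0.05, 1], [0, 0, 0.092, 0.145, 0.158, 0.05, 1], [0, 0, 0.092, 0.145, 0.158, 0.05, 1], [0, 0, 0.092, 0.145, 0.158, 0.05, 1], [0, 0, 0.092, 0.145, 0.158, 0.03, 1], [0.066, -0.012, 0, 0.145, 0.158, 0.03, 1], [0.066, -0.012, 0, 0.145, 0.158, 0.02, 1], [0.066, -0.012, 0, 0.145, 0.158, 0.02, 1], [0.066, -0.012, 0, 0.145, 0.158, 0, 1], [0.066, -0.012, 0, 0.145, 0.158, 0, 1]]]' --grip_force 20

```text
time_s: 3.3
ee_pos: [557.0, -157.7, 300.7]
ee_rot: [179.9, -30.4, 79.7]
force: [0.5, -0.6, -0.5]
gripper_width: 0.9
gripper_force: 0.0
```

```bash
cat >> h.py <<'E'
def wcloud():
    from scipy.spatial.transform import Rotation as R
    s=env.state();im,d=optics.grab_frame('wrist');ci=optics.camera_info('wrist')
    v,u=np.mgrid[0:384,0:512];m=d>0
    sl=cv2.undistortPoints(np.c_[u[m],v[m]].astype(float)[:,None],np.array(ci['camera_matrix']),np.array([ci['k1'],0,0,0.]))[:,0]
    c=np.c_[sl*d[m][:,None],d[m]];M=np.array(ci['mount'])
    t=c@M[:3,:3].T+M[:3,3]
    w=R.from_euler('xyz',s['ee_rot'],degrees=True).apply(t)+s['ee_pos']
    return im,d,m,w
a_=np.radians(-10.3);UX=np.array([np.cos(a_),np.sin(a_)]);UY=np.array([-np.sin(a_),np.cos(a_)]);C=np.array([593,18.])
def loc(p): p=np.atleast_2d(p);return np.c_[(p[:,:2]-C)@UX,(p[:,:2]-C)@UY,p[:,2]]
E
python3 - <<'E'
from h import *
im,d,m,w=wcloud();cv2.imwrite('pics/w1.png',im[:,:,::-1])
L=loc(w);print('tcp loc',loc(env.state()['ee_pos']))
f=L[(L[:,2]>110)&(abs(L[:,0])<110)&(L[:,1]<-85)&(L[:,1]>-145)]
for z in range(120,290,20):
    g=f[abs(f[:,2]-z)<8]
    if len(g)>5: print('fr z',z,len(g),np.round(np.percentile(g[:,:2],[2,50,98],axis=0)).tolist())
print(np.percentile(f[:,2],99.5) if len(f) else 0)
E
```

```text
tcp loc [[  -1.89295147 -176.38776812  298.2449911 ]]
fr z 120 784 [[-81.0, -111.0], [-1.0, -108.0], [80.0, -105.0]]
fr z 140 432 [[-86.0, -114.0], [2.0, -108.0], [84.0, -106.0]]
fr z 160 463 [[-88.0, -116.0], [-1.0, -110.0], [84.0, -109.0]]
fr z 180 581 [[-87.0, -119.0], [1.0, -113.0], [85.0, -111.0]]
fr z 200 415 [[-88.0, -122.0], [9.0, -120.0], [87.0, -114.0]]
fr z 220 303 [[-89.0, -124.0], [55.0, -123.0], [87.0, -122.0]]
fr z 240 905 [[-88.0, -127.0], [-2.0, -126.0], [85.0, -124.0]]
fr z 260 4669 [[-85.0, -128.0], [-1.0, -124.0], [83.0, -114.0]]
265.09052544164416
```

View pics/w1.png

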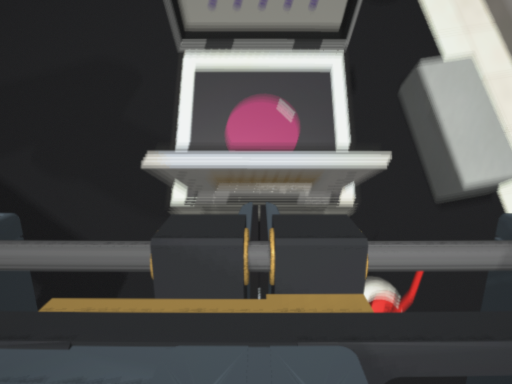

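The wrist view shows the frame's top edge at row 160 (columns 145–390), right in front of the fingers, with the wafer behind it at (263,128) and the bottle cap at (380,290). The depth agrees with the fit: the outer face is at local y −127, θ≈97.5°.

```bash
cat > plan.py <<'E'
from h import *
def frame_tcp(th,ph=30,ov=0):
    t=np.radians(th);p=np.radians(ph);o=16*np.array([np.cos(p),np.sin(p)])
    if th>ph: r=np.interp(th,[ph,97],[176,165]);sg=1
    else: r=np.interp(th,[0,ph],[152,144]);sg=-1
    c=np.array([-100,90])+r*np.array([np.cos(t),np.sin(t)])+(7-ov)*np.array([-np.sin(t),np.cos(t)])
    return c-sg*o
def rows(pts,start):
    """pts: local (y,z) list; prints scaled row shifts"""
    q=np.array([np.r_[C+UY*y,z] for y,z in pts]);q=np.vstack([start,q])
    return np.round(np.diff(q,axis=0)/200,4)
E
python3 - <<'E'
from plan import *
s=env.state();print(s['ee_pos'],s['force'])
st=np.array(s['ee_pos'])
a=frame_tcp(97.5);print(a)
pts=[[-170,265],[-165,a[1]],[a[0]-8,a[1]],[a[0]-4,a[1]]]
print(rows(pts,st).tolist())
ths=np.arange(97.5,-0.1,-2.5);P=[frame_tcp(t) for t in ths]
P0=np.r_[C+UY*P[0][0],P[0][1]]
r=rows(P[1:],P0)
for t,x in zip(ths[1:],r): print(t,x.tolist())
E
```

```text
[ 559.59902971 -155.20682201  298.2449911 ] [ 2.02968109  0.50920008 -1.38688435]
[-142.33334221  244.67471878]
[[0.015, 0.0297, -0.1662], [0.0045, 0.0246, -0.1016], [0.0131, 0.0722, 0.0], [0.0036, 0.0197, 0.0]]
95.0 [0.0063, 0.0349, 0.0071]
92.5 [0.0064, 0.0352, 0.0059]
90.0 [0.0065, 0.0355, 0.0044]
87.5 [0.0065, 0.0358, 0.0028]
85.0 [0.0065, 0.0359, 0.0012]
82.5 [0.0066, 0.0361, -0.0004]
80.0 [0.0066, 0.0361, -0.002]
77.5 [0.0066, 0.0361, -0.0036]
75.0 [0.0065, 0.0359, -0.0053]
72.5 [0.0065, 0.0358, -0.0069]
70.0 [0.0065, 0.0355, -0.0085]
67.5 [0.0064, 0.0352, -0.0101]
65.0 [0.0063, 0.0348, -0.0117]
62.5 [0.0062, 0.0344, -0.0132]
60.0 [0.0062, 0.0338, -0.0148]
57.5 [0.006, 0.0333, -0.0163]
55.0 [0.0059, 0.0326, -0.0178]
52.5 [0.0058, 0.0319, -0.0193]
50.0 [0.0056, 0.0311, -0.0208]
47.5 [0.0055, 0.0302, -0.0222]
45.0 [0.0053, 0.0293, -0.0236]
42.5 [0.0051, 0.0283, -0.0249]
40.0 [0.005, 0.0273, -0.0262]
37.5 [0.0048, 0.0262, -0.0275]
35.0 [0.0046, 0.025, -0.0287]
32.5 [0.0043, 0.0238, -0.0298]
30.0 [0.0041, 0.0226, -0.0309]
27.5 [0.0035, 0.0191, -0.0253]
25.0 [0.0033, 0.0181, -0.0262]
22.5 [0.0031, 0.017, -0.0271]
20.0 [0.0029, 0.0158, -0.028]
17.5 [0.0027, 0.0147, -0.0288]
15.0 [0.0024, 0.0135, -0.0296]
12.5 [0.0022, 0.0122, -0.0303]
10.0 [0.002, 0.0109, -0.0309]
7.5 [0.0017, 0.0096, -0.0315]
5.0 [0.0015, 0.0083, -0.0321]
2.5 [0.0013, 0.0069, -0.0326]
0.0 [0.001, 0.0055, -0.033]
```

Call:
send_rows --targets '[[[0, 0, 0, 0.015, 0.03, -0.166, 1], [0, 0, 0, 0.0045, 0.0245, -0.102, 1], [0, 0, 0, 0.006, 0.036, 0, 1], [0, 0, 0, 0.006, 0.036, 0, 1], [0, 0, 0, 0.0036, 0.02, 0, 1], [0, 0, 0, 0.0036, 0.02, 0, 1], [0, 0, 0, 0.0036, 0.02, 0.003, 1], [0, 0, 0, 0.0036, 0.02, 0.003, 1]]]'

```text
time_s: 4.15
ee_pos: [565.0, -117.8, 248.2]
ee_rot: [179.9, -30.1, 79.7]
force: [-1.7, -2.8, 1.9]
gripper_width: 0.7
gripper_force: 1.4
```

Call:
send_rows --targets '[[[0, 0, 0, 0.0064, 0.035, 0.006, 1], [0, 0, 0, 0.0065, 0.0355, 0.0044, 1], [0, 0, 0, 0.0065, 0.0358, 0.0028, 1], [0, 0, 0, 0.0065, 0.036, 0.0012, 1], [0, 0, 0, 0.0066, 0.036, -0.0004, 1], [0, 0, 0, 0.0066, 0.036, -0.002, 1], [0, 0, 0, 0.0066, 0.036, -0.0036, 1], [0, 0, 0, 0.0065, 0.036, -0.0053, 1], [0, 0, 0, 0.0065, 0.0358, -0.007, 1], [0, 0, 0, 0.0065, 0.0355, -0.0085, 1], [0, 0, 0, 0.0064, 0.0352, -0.01, 1], [0, 0, 0, 0.0063, 0.0348, -0.0117, 1]]]'

```text
time_s: 5.35
ee_pos: [580.3, -31.1, 240.6]
ee_rot: [-180.0, -30.2, 79.7]
force: [-0.9, -1.8, -0.0]
gripper_width: 0.1
gripper_force: 1.0
```

Call:
send_rows --targets '[[[0, 0, 0, 0.0062, 0.0344, -0.0132, 1], [0, 0, 0, 0.0062, 0.0338, -0.0148, 1], [0, 0, 0, 0.006, 0.0333, -0.0163, 1], [0, 0, 0, 0.006, 0.0326, -0.0178, 1], [0, 0, 0, 0.0058, 0.032, -0.0193, 1], [0, 0, 0, 0.0056, 0.031, -0.0208, 1], [0, 0, 0, 0.0055, 0.03, -0.0222, 1], [0, 0, 0, 0.0053, 0.0293, -0.0236, 1], [0, 0, 0, 0.005, 0.0283, -0.025, 1], [0, 0, 0, 0.005, 0.0273, -0.0262, 1], [0, 0, 0, 0.0048, 0.0262, -0.0275, 1], [0, 0, 0, 0.0046, 0.025, -0.0287, 1]]]'

```text
time_s: 6.55
ee_pos: [593.7, 41.3, 189.3]
ee_rot: [-180.0, -30.2, 79.7]
force: [-0.8, -1.7, 1.4]
gripper_width: 0.4
gripper_force: 0.6
```

Call:
send_rows --targets '[[[0, 0, 0, 0.0043, 0.0238, -0.0298, 1], [0, 0, 0, 0.004, 0.0226, -0.0309, 1], [0, 0, 0, 0.0035, 0.019, -0.0253, 1], [0, 0, 0, 0.0033, 0.018, -0.0262, 1], [0, 0, 0, 0.003, 0.017, -0.027, 1], [0, 0, 0, 0.003, 0.0158, -0.028, 1], [0, 0, 0, 0.0027, 0.0147, -0.0288, 1], [0, 0, 0, 0.0024, 0.0135, -0.0296, 1], [0, 0, 0, 0.0022, 0.0122, -0.0303, 1], [0, 0, 0, 0.002, 0.011, -0.031, 1]]]'

```text
time_s: 7.55
ee_pos: [599.8, 74.6, 131.8]
ee_rot: [-180.0, -30.2, 79.7]
force: [0.0, -0.2, 1.0]
gripper_width: 0.3
gripper_force: 0.6
```

```bash
python3 - <<'E'
from plan import *
s=env.state();print(loc(s['ee_pos']),s['force'],frame_tcp(10))
im,d,m,w=wcloud();cv2.imwrite('pics/w2.png',im[:,:,::-1])
L=loc(w)
f=L[(L[:,2]>84)&(abs(abs(L[:,0])-72)<8)&(L[:,1]<72)&(L[:,1]>-80)]
A=np.c_[f[:,1],np.ones(len(f))];k=np.linalg.lstsq(A,f[:,2],rcond=None)[0];print(len(f),np.degrees(np.arctan(k[0])),k)
E
```

```text
[[ -3.45688092  56.85573629 131.84145272]] [ 0.02416524 -0.23888761  0.99774915] [ 59.70549367 130.82511547]
8499 -28.675796337729818 [ -0.54693508 193.43108192]
```

View pics/w2.png

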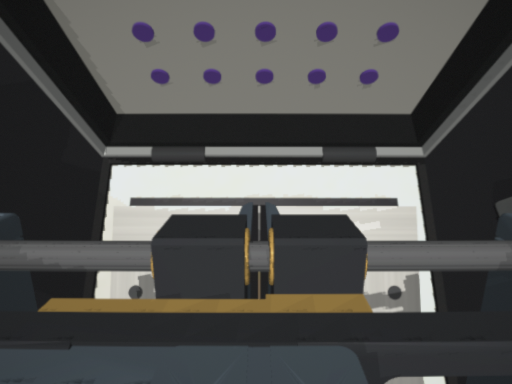

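The wrist view shows the frame nearly down, with its free edge at row 202 (columns 130–397) and the fingertips on its metal bar at about (262,210). The open cover is clear behind. I'll finish this push slowly.

Call:
send_rows --targets '[[[0, 0, 0, 0.001, 0.005, -0.016, 1], [0, 0, 0, 0.001, 0.005, -0.016, 1], [0, 0, 0, 0.0008, 0.004, -0.016, 1], [0, 0, 0, 0.0008, 0.004, -0.016, 1], [0, 0, 0, 0.0006, 0.0035, -0.016, 1], [0, 0, 0, 0.0006, 0.0035, -0.016, 1], [0, 0, 0, 0.0005, 0.003, -0.015, 1], [0, 0, 0, 0, 0, -0.01, 1], [0, 0, 0, 0, 0, 0, 1]]]'

```text
time_s: 8.5
ee_pos: [600.7, 80.1, 107.8]
ee_rot: [-180.0, -30.2, 79.6]
force: [-0.4, -0.5, 0.2]
gripper_width: 0.6
gripper_force: 0.1
```

Call:
send_rows --targets '[[[0, 0, 0, 0, 0, -0.01, 1], [0, 0, 0, 0, 0, -0.01, 1], [0, 0, 0, 0, 0, -0.005, 1], [0, 0, 0, 0, 0, 0, 1]]]'

```text
time_s: 8.9
ee_pos: [601.0, 80.2, 104.9]
ee_rot: [179.9, -30.3, 79.7]
force: [-2.3, -2.1, 10.5]
gripper_width: 0.5
gripper_force: 4.9
```

Call:
send_rows --targets '[[[0, 0, 0, 0, 0, -0.008, 1], [0, 0, 0, 0, 0, 0, 1], [0, 0, 0, 0, 0, 0, 1]]]'

```text
time_s: 9.2
ee_pos: [601.0, 80.3, 104.7]
ee_rot: [179.9, -30.3, 79.8]
force: [-5.2, -3.9, 16.7]
gripper_width: 0.3
gripper_force: 8.1
```

Call:
send_rows --targets '[[[0, 0, 0, -0.003, -0.02, 0.12, 1], [0, 0, 0, -0.003, -0.02, 0.23, 1], [0, 0, 0, -0.003, -0.02, 0.24, 1], [0, 0, 0, -0.003, -0.02, 0.24, 1], [-0.082, 0.0149, 0, 0, 0, 0.24, 1], [-0.082, 0.0149, 0, 0, 0, 0.24, 1], [-0.082, 0.0149, 0, 0, 0, 0.1, 1], [-0.082, 0.0149, 0, 0, 0, 0, 1], [-0.082, 0.0149, 0, 0.01, 0.05, 0, 1], [-0.082, 0.0149, 0, 0.03, 0.16, 0, 1], [-0.082, 0.0149, 0, 0.036, 0.2, 0, 1], [-0.082, 0.0149, 0, 0.036, 0.2, 0, 1]]]'

```text
time_s: 10.4
ee_pos: [620.6, 187.2, 384.6]
ee_rot: [179.8, 30.0, 79.6]
force: [1.6, -0.3, 0.2]
gripper_width: 0.2
gripper_force: 0.0
```

```bash
python3 - <<'E'
from plan import *
s=env.state();print(loc(s['ee_pos']),s['ee_rot'],s['qpos'],s['force'])
im,d=optics.grab_frame('scene');cv2.imwrite('pics/s2.png',im[:,:,::-1])
E
```

```text
[[ -3.15063917 171.43970355 384.56444871]] [179.80743551  30.0492346   79.55012109] [ 27.59896952  33.13408904  48.01783542 -26.12583928 115.81560374
  30.00178579] [ 1.58604047 -0.27835802  0.22078005]
```

View pics/s2.png

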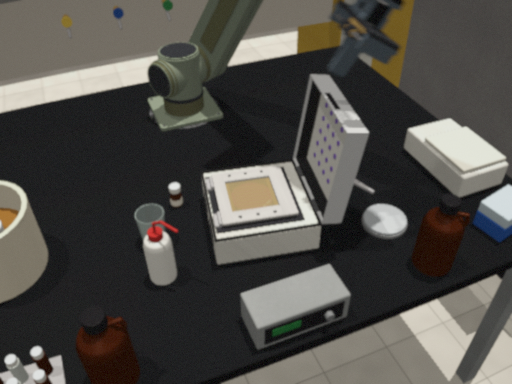

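The scene view shows the frame lying flat over the wafer, its window at (252,192), with the bystanders unmoved. The gripper is above the cover's top edge at (365,40). Now I'll plan the cover push and check that the frame is level.

```bash
python3 - <<'E'
from plan import *
im,d=optics.grab_frame('scene');v,u=np.mgrid[0:384,0:512];m=d>0
L=loc(ray2world('scene',np.c_[u[m],v[m]],d[m]))
for y in (-80,-40,0,40,58):
    g=L[(abs(abs(L[:,0])-72)<10)&(abs(L[:,1]-y)<6)&(L[:,2]<150)];print(y,len(g),np.median(g[:,2]) if len(g) else 0)
def ctcp(th):
    t=np.radians(th);o=16*np.array([-np.cos(np.pi/6),np.sin(np.pi/6)])
    r,sg=(np.interp(th,[30,98],[230,225]),1) if th>30 else (np.interp(th,[0,30],[206,198]),-1)
    return np.array([120,85])+r*np.array([-np.cos(t),np.sin(t)])+47*np.array([np.sin(t),np.cos(t)])-sg*o
s=env.state();a=ctcp(98);print(a)
print(rows([[235,384],[240,a[1]],[a[0]+8,a[1]],a],s['ee_pos']).tolist())
ths=np.arange(98,-.1,-2);P=[ctcp(t) for t in ths];r=rows(P[1:],np.r_[C+UY*P[0][0],P[0][1]])
for t,p,x in zip(ths[1:],P[1:],r): print(t,np.round(p,1).tolist(),x.tolist())
E
```

```text
-80 57 96.91933483590122
-40 59 96.96067225520594
0 52 96.5942579577218
40 56 96.96141501332741
58 60 96.70078127619067
[211.71295341 293.26917972]
[[0.0668, 0.2699, 0.0502], [0.0045, 0.0246, -0.4537], [-0.0181, -0.0998, 0.0], [-0.0072, -0.0394, 0.0]]
96.0 [204.1, 296.0] [-0.0068, -0.0373, 0.0137]
94.0 [196.5, 298.5] [-0.0069, -0.0378, 0.0123]
92.0 [188.7, 300.7] [-0.0069, -0.0382, 0.011]
90.0 [180.9, 302.6] [-0.007, -0.0386, 0.0096]
88.0 [172.9, 304.2] [-0.0071, -0.0389, 0.0082]
86.0 [165.0, 305.6] [-0.0071, -0.0392, 0.0069]
84.0 [157.0, 306.7] [-0.0072, -0.0394, 0.0055]
82.0 [148.9, 307.5] [-0.0072, -0.0396, 0.0041]
80.0 [140.8, 308.0] [-0.0072, -0.0397, 0.0027]
78.0 [132.7, 308.3] [-0.0072, -0.0398, 0.0012]
76.0 [124.6, 308.3] [-0.0072, -0.0399, -0.0002]
74.0 [116.5, 307.9] [-0.0072, -0.0399, -0.0016]
72.0 [108.4, 307.3] [-0.0072, -0.0398, -0.003]
70.0 [100.4, 306.4] [-0.0072, -0.0397, -0.0044]
68.0 [92.3, 305.3] [-0.0072, -0.0396, -0.0059]
66.0 [84.3, 303.8] [-0.0072, -0.0394, -0.0073]
64.0 [76.4, 302.1] [-0.0071, -0.0391, -0.0087]
62.0 [68.5, 300.1] [-0.0071, -0.0388, -0.0101]
6
[... 759 characters left out ...]
7.1, 227.7] [-0.0047, -0.0259, -0.025]
26.0 [-52.2, 222.5] [-0.0045, -0.025, -0.026]
24.0 [-57.1, 217.1] [-0.0044, -0.0242, -0.0269]
22.0 [-61.8, 211.5] [-0.0042, -0.0233, -0.0279]
20.0 [-66.3, 205.8] [-0.0041, -0.0223, -0.0288]
18.0 [-70.7, 199.9] [-0.0039, -0.0213, -0.0296]
16.0 [-74.8, 193.8] [-0.0037, -0.0203, -0.0304]
14.0 [-78.7, 187.5] [-0.0035, -0.0193, -0.0312]
12.0 [-82.5, 181.1] [-0.0033, -0.0182, -0.032]
10.0 [-85.9, 174.6] [-0.0031, -0.0172, -0.0327]
8.0 [-89.2, 167.9] [-0.0029, -0.016, -0.0334]
6.0 [-92.2, 161.1] [-0.0027, -0.0149, -0.034]
4.0 [-95.0, 154.2] [-0.0025, -0.0137, -0.0346]
2.0 [-97.6, 147.1] [-0.0023, -0.0125, -0.0352]
0.0 [-99.9, 140.0] [-0.0021, -0.0113, -0.0357]
```

Call:
send_rows --targets '[[[0, 0, 0, 0.03, 0.135, 0, 1], [0, 0, 0, 0.03, 0.135, 0, 1], [0, 0, 0, 0.0045, 0.0246, -0.1, 1], [0, 0, 0, 0, 0, -0.15, 1], [0, 0, 0, 0, 0, -0.1, 1], [0, 0, 0, 0, 0, -0.05, 1], [0, 0, 0, 0, 0, 0, 1]]]'

```text
time_s: 11.2
ee_pos: [633.3, 244.4, 302.1]
ee_rot: [-179.9, 29.9, 79.7]
force: [0.2, -0.6, 0.1]
gripper_width: 0.3
gripper_force: 0.0
```

```bash
python3 - <<'E'
from plan import *
s=env.state();print(s['ee_pos'],loc(s['ee_pos']),s['ee_rot'],s['force'],s['qpos'])
im,d,m,w=wcloud();s=env.state();print(loc(s['ee_pos']))
L=loc(w)
for z in (250,280,300,315):
    g=L[(abs(L[:,0])<120)&(abs(L[:,2]-z)<5)&(L[:,1]<215)&(L[:,1]>150)]
    if len(g)>5: print(z,len(g),np.percentile(g[:,1],[5,50,95]),np.percentile(g[:,0],[1,99]))
E
```

```text
[633.27762388 244.42687559 302.12420488] [[ -0.85707542 229.97974345 302.12420488]] [-179.85814947   29.92947867   79.73863879] [ 0.20991278 -0.59683131  0.0947691 ] [ 30.79391134  37.74472233  50.88790206 -23.57342565 110.49622299
  36.49710859]
[[ -0.52765832 230.15653579 303.5735647 ]]
250 2292 [189.76765121 190.80416309 191.81760914] [-117.73069168  117.87788814]
280 1305 [193.40414949 194.562517   195.70485894] [-119.18503919  119.33146356]
315 4940 [182.60797312 195.50022563 199.73755569] [-119.02848952  119.01230901]
```

Call:
send_rows --targets '[[[0, 0, 0, -0.006, -0.03, -0.04, 1], [0, 0, 0, -0.005, -0.03, 0, 1], [0, 0, 0, -0.003, -0.018, 0, 1], [0, 0, 0, -0.003, -0.018, 0.005, 1], [0, 0, 0, -0.003, -0.018, 0.006, 1], [0, 0, 0, -0.003, -0.018, 0.006, 1]]]'

```text
time_s: 11.85
ee_pos: [629.7, 221.3, 299.4]
ee_rot: [179.8, 29.4, 79.8]
force: [0.6, 8.5, -0.4]
gripper_width: 0.3
gripper_force: 4.1
```

Call:
send_rows --targets '[[[0, 0, 0, -0.007, -0.038, 0.01, 1], [0, 0, 0, -0.007, -0.038, 0.01, 1], [0, 0, 0, -0.007, -0.0386, 0.009, 1], [0, 0, 0, -0.007, -0.039, 0.008, 1], [0, 0, 0, -0.007, -0.039, 0.0069, 1], [0, 0, 0, -0.007, -0.0394, 0.0055, 1], [0, 0, 0, -0.0072, -0.0396, 0.004, 1], [0, 0, 0, -0.0072, -0.0397, 0.0027, 1], [0, 0, 0, -0.0072, -0.0398, 0.0012, 1], [0, 0, 0, -0.0072, -0.04, 0, 1], [0, 0, 0, -0.0072, -0.04, -0.0016, 1], [0, 0, 0, -0.0072, -0.04, -0.003, 1]]]'

```text
time_s: 13.05
ee_pos: [612.3, 126.5, 309.3]
ee_rot: [179.9, 29.4, 79.8]
force: [1.2, 6.1, -2.3]
gripper_width: 0.4
gripper_force: 2.7
```

Call:
send_rows --targets '[[[0, 0, 0, -0.0072, -0.0397, -0.0048, 1], [0, 0, 0, -0.0072, -0.0396, -0.0063, 1], [0, 0, 0, -0.0072, -0.0394, -0.0077, 1], [0, 0, 0, -0.0071, -0.039, -0.009, 1], [0, 0, 0, -0.0071, -0.0388, -0.0105, 1], [0, 0, 0, -0.007, -0.0385, -0.0118, 1], [0, 0, 0, -0.007, -0.038, -0.013, 1], [0, 0, 0, -0.0068, -0.0376, -0.0145, 1], [0, 0, 0, -0.0067, -0.037, -0.0157, 1], [0, 0, 0, -0.0067, -0.0366, -0.017, 1], [0, 0, 0, -0.0065, -0.036, -0.0181, 1], [0, 0, 0, -0.0064, -0.0354, -0.0194, 1]]]'

```text
time_s: 14.25
ee_pos: [595.9, 34.5, 280.5]
ee_rot: [179.8, 29.6, 79.6]
force: [0.6, 4.8, 0.9]
gripper_width: 0.2
gripper_force: 2.0
```

Call:
send_rows --targets '[[[0, 0, 0, -0.0063, -0.0347, -0.021, 1], [0, 0, 0, -0.0062, -0.034, -0.0222, 1], [0, 0, 0, -0.006, -0.0333, -0.0234, 1], [0, 0, 0, -0.006, -0.0325, -0.0246, 1], [0, 0, 0, -0.0057, -0.0316, -0.0257, 1], [0, 0, 0, -0.0056, -0.0307, -0.0268, 1], [0, 0, 0, -0.0054, -0.03, -0.028, 1], [0, 0, 0, -0.0052, -0.029, -0.029, 1], [0, 0, 0, -0.005, -0.028, -0.03, 1], [0, 0, 0, -0.0047, -0.026, -0.025, 1], [0, 0, 0, -0.0045, -0.025, -0.026, 1], [0, 0, 0, -0.0044, -0.0242, -0.027, 1]]]'

```text
time_s: 15.45
ee_pos: [582.3, -39.2, 217.8]
ee_rot: [180.0, 29.8, 79.7]
force: [0.6, 3.2, 2.1]
gripper_width: 0.6
gripper_force: 1.5
```

Tracking the plan well (about 24°). I'll continue at half speed towards the end.

Call:
send_rows --targets '[[[0, 0, 0, -0.0042, -0.0233, -0.028, 1], [0, 0, 0, -0.004, -0.0223, -0.029, 1], [0, 0, 0, -0.004, -0.0213, -0.0298, 1], [0, 0, 0, -0.0037, -0.0203, -0.0306, 1], [0, 0, 0, -0.0035, -0.0193, -0.0313, 1], [0, 0, 0, -0.0033, -0.0182, -0.032, 1], [0, 0, 0, -0.003, -0.017, -0.0327, 1], [0, 0, 0, -0.0014, -0.008, -0.0167, 1], [0, 0, 0, -0.0014, -0.008, -0.0167, 1], [0, 0, 0, -0.0013, -0.0075, -0.017, 1], [0, 0, 0, -0.0013, -0.0075, -0.017, 1]]]'

```text
time_s: 16.55
ee_pos: [576.2, -73.3, 161.8]
ee_rot: [180.0, 29.8, 79.7]
force: [0.0, 2.2, 2.3]
gripper_width: 0.5
gripper_force: 1.1
```

Call:
send_rows --targets '[[[0, 0, 0, -0.0012, -0.007, -0.0172, 1], [0, 0, 0, -0.0012, -0.007, -0.0172, 1], [0, 0, 0, -0.0012, -0.0063, -0.0175, 1], [0, 0, 0, -0.0012, -0.0063, -0.0175, 1], [0, 0, 0, -0.001, -0.005, -0.0175, 1], [0, 0, 0, -0.001, -0.005, -0.015, 1], [0, 0, 0, 0, 0, -0.01, 1], [0, 0, 0, 0, 0, -0.01, 1], [0, 0, 0, 0, 0, 0, 1]]]'

```text
time_s: 17.45
ee_pos: [574.9, -80.9, 139.8]
ee_rot: [179.9, 29.9, 79.6]
force: [-2.4, 2.9, 13.2]
gripper_width: 0.5
gripper_force: 5.9
```

Call:
send_rows --targets '[[[0, 0, 0, 0, 0, -0.008, 1], [0, 0, 0, 0, 0, -0.004, 1], [0, 0, 0, 0, 0, 0, 1], [0, 0, 0, 0, 0, 0, 1]]]'

```text
time_s: 17.85
ee_pos: [575.0, -80.9, 139.5]
ee_rot: [179.8, 30.0, 79.5]
force: [-4.1, 6.0, 21.5]
gripper_width: 0.1
gripper_force: 10.6
```

Hard stop at the expected shut height (140). I'll retreat and check.

Call:
send_rows --targets '[[[0, 0, 0, 0, 0.01, 0.06, 1], [0, 0, 0, 0, 0.02, 0.2, 1], [0, 0, 0, 0, 0.02, 0.24, 1], [0, 0, 0, 0, 0, 0.24, 1], [0, 0, 0, -0.15, 0, 0.15, 1], [0, 0, 0, -0.2, 0, 0, 1], [0, 0, 0, -0.2, 0, 0, 1], [0, 0, 0, 0, 0, 0, 1]]]'

```text
time_s: 18.65
ee_pos: [460.0, -71.0, 313.5]
ee_rot: [-179.8, 29.9, 79.7]
force: [-0.2, -0.2, -0.4]
gripper_width: 0.2
gripper_force: 0.0
```

```bash
python3 - <<'E'
from plan import *
im,d=optics.grab_frame('scene');cv2.imwrite('pics/s3.png',im[:,:,::-1]);v,u=np.mgrid[0:384,0:512];m=d>0
L=loc(ray2world('scene',np.c_[u[m],v[m]],d[m]))
for y in (-110,-60,0,60,110):
    g=L[(abs(L[:,0])<100)&(abs(L[:,1]-y)<5)&(L[:,2]<170)&(L[:,2]>100)];print(y,len(g),np.median(g[:,2]) if len(g) else 0)
s=env.state();print(s['ee_pos'],s['force'],s['time_s'])
E
```

```text
-110 247 132.13944834054493
-60 240 132.03301120621646
0 237 131.82564888175236
60 224 131.5968644896668
110 221 131.28438128441292
[462.79002098 -70.9078779  313.54752992] [1.00576564 0.34897153 0.69185731] 18.7
```

View pics/s3.png

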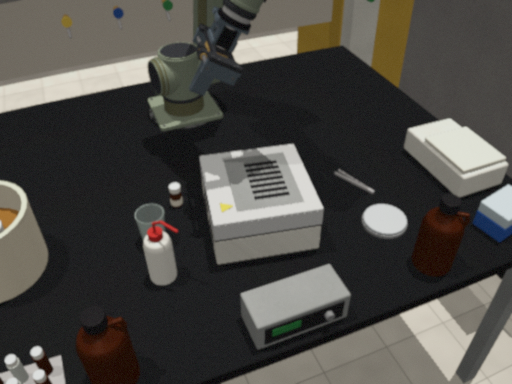

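The cover is fully shut: its top is level at 132 mm (centre at (262,185)), the bystanders are where they were, and the arm is clear.

```bash
python3 -c "
from workcell import env
print(env.job_done())"
```

```text
the job is handed in; nothing more can be done
None
```

The mask frame lies flat over the wafer (outer face at 97 mm), the cover is fully shut on top of it (132 mm), and the job is handed in at about 19 s with the arm clear and nothing else on the bench moved.

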